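# Reset the ratchet of a draining board and prop it lower

## Robot

A 6-joint arm with a two-finger parallel gripper is mounted at the origin on the work surface. World frame = base frame: x ahead of the robot, y to its left, z up, the work surface at z = 0. Lengths are in m, angles in rad, forces in N, time in s.
With the tool pointing down it reaches from about 0.275 to 0.75 m from the base axis. Payload 10.2 kg.
Tool frame: the origin (TCP) lies midway between the tips of the shut fingers; the grasp point (between the pads) lies tcp_to_grasp behind it (tcp_to_grasp is the distance from the TCP to the grasp point, in m); x points along the fingers, z is the direction in which the jaws open and shut, and the axes are right-handed (so a half turn about x gives the same grasp; the last joint's range is limited). The gripper opens to 85 mm and grips with 20 to 120 N. Pads are 22 mm wide; open, the fingers measure 114 mm over their backs; the gripper's body (76 mm by 85 mm) begins 54 mm behind the grasp point. The pads swing forward as they close: fully open they stand 13 mm farther back than shut.
Start: joints at [-1.515, 0.313, 1.498, -0, 1.331, -0.223], TCP at [0.144, -0.505, 0.231] pointing down, gripper open.
Joint ranges: [-2.94, 2.94], [-0.97, 2.17], [0.19, 2.56], [-1.23, 4.37], [0.02, 3.11], [-2.88, 2.88]. Speed limits (rad/s): [2.39, 2.39, 3.01, 3.14, 3.14, 3.14].

## Interface

Orientations are given as a rotation vector (axis times angle).
In Python, from plant import get_state, get_image, get_calibration, hand_in, regions_of, place_of, tcp_to_grasp gives the robot as it stands. The module is installed in compiled form; this text tells all that it offers.
- The arm moves only by the shell command python3 -m handwheel 'ROWS' [FORCE]. ROWS is JSON, a list of rows, each a list of 3 entries, a list of its own where there are three numbers: the shift along the tool's x, y, z in mm, then the turn, a rotation vector about the tool's x, y, z in degrees, then the finger opening in mm, from 0 to 85.4. A call has 1 to 5 rows; each row shifts and turns the commanded pose from where the row before left it, along the tool's axes as they then stand; what a row does not reach is not made up. A row lasts 1/8 s, in which the tool goes at most 62.5 mm and 10.7 degrees, less where a joint would pass 70% of its speed; a pose out of reach is approached as far as the arm can. A call with a gripper value outside its range is refused whole. The fingers move at their own pace and stop on an object; FORCE is the grip in N (left out, the last holds). Time passes only in rows, so rows that do not move let the fingers close. It gives the time, the measured TCP pose, the force and the opening at its end, in the units of the state.
- get_state(): the state, without advancing time (a new reading comes with each control period).
- get_image(name): name is "scene" or "top" or "wrist"; returns the picture (480x640x3 uint8, red, green, blue); there is no depth.
- get_calibration(name): a dict with "fx", "fy", "cx", "cy" (pixels), "cam_to_world" (4x4, takes a point from camera to world coordinates). Camera axes: x right, y up, looking along -z (the intrinsics and any distortion apply to the point x, -y, -z); pixel columns grow to the right and rows downward; lengths in m; the calibration is good to about 2 mm. The wrist camera is an equidistant fisheye: a pixel r from the principal point sees the ray r / f radians off the axis. A picture is of the moment at which its call begins: read the wrist's pose just before it. get_calibration takes no time and is no camera call; for the wrist camera it gives the pose at the moment of the call.
- hand_in(): hands the job in, once; it reports no verdict.
Trained networks look in the newest picture that a camera, given by its name, has taken for a name from the list of things; names that differ only in an ending like _2 or _b are one class to them, and where a whole thing is asked for, a point or a joint stands for the part that bears it (a point fixed in the world has none). Each returns a list of dicts, best first, with "p" (0 to 1); they miss things now and then, are a little off and sometimes report something else, mostly with a low value. They report only what shows in the picture. A call takes as long as a camera call.
- regions_of(camera, target): "mask" (480x640 bool, what is visible of it) and "centre" ([column, row] in pixels, amid what is visible of it).
- place_of(camera, target): "centre" ([column, row] in pixels: a listed point, or the origin of a listed thing).
The state is a dict: "clock": time; "joints": joint angles; "dq": joint speeds; "joint_efforts": joint torques, N m; "tcp_pos": TCP position; "eef_rot": TCP orientation; "contact_force": force on the tool from outside, world axes, zero at the start; "ft_torque": the same for the moment, N m; "finger_gap": finger opening in m.
Only numpy, scipy, OpenCV 4.12 (cv2) and the standard library are available. Lean on these libraries where they do the work, as an engineer would, in place of code of your own. Each camera call takes 0.05 s, during which the arm holds its last target.

## Task

The draining board on the shelf is propped too steeply. Lift it by its free edge past its top notch until the pawl is thrown clear, let it down all the way flat without letting it fall, then raise it again and leave it resting in the second notch from the bottom. Leave the other things on the shelf where they are.

Things in the scene. Friction and masses are not known exactly. Their poses are not given: they have to be found in the camera images.
- stand: Low steel stand fixed to the shelf, carrying a hinged draining board. Origin on the shelf straight below the middle of the hinge, which runs along the stand's x axis; the board reaches from it towards -y. Steel cheeks at x = +-88 mm, 8 mm thick, 87 mm high, their feet from y = -55 to +80 mm; open under the board's free edge.
- hinge (a point): Middle of the hinge axis, 75 mm above the shelf; axes as the stand's. Grey board: 150 mm wide (x), 8 mm thick, about 0.45 kg (0.38 to 0.54), its free edge 180 mm from the hinge. Damped hinge with little friction: only the ratchet, the flat stop or the robot holds the board up.
- board (a joint): Angle of the board, rad: 0 = flat (level, on its stop), growing as the free edge rises, stop at 1.31. Four notches 0.209 rad (12 deg) apart. The ratchet lets the board rise freely and, when let down, catches it in the notch below, once it has risen 2 to 3 deg past that notch. It starts in the third or fourth notch.
- wheel (a point): Centre of the toothed steel wheel (50 mm radius) at the stand's +x end, turning with the board. Its clamped angle differs from start to start: the lowest notch holds the board at 0.13 to 0.32 rad, the second 0.209 higher, and so on. With the board at some angle from 1.00 to 1.26 rad a pin on the wheel throws the pawl clear; then no notch catches.
- lift_bar (a point): Middle of the steel lift bar, a round bar of 16 mm diameter and 150 mm length that is the free edge of the board (parallel to the hinge, 180 mm from it, its axis in the middle of the board's thickness); moves with the board. Its y axis points along the board towards the hinge, z out of the board's upper face, x along the bar.
- pawl (a joint): Rocking angle of the top-heavy pawl behind the wheel, rad: 0 to 0.25 = tip in the wheel's teeth (engaged), 1.00 = tipped over, thrown clear; it tips one way or the other from about 0.42. When the board is brought down to within about 0.05 rad of flat, a second pin tips it back in.
- pawl_weight (a point): Centre of the pawl's round steel weight (26 mm diameter), about 80 mm above the hinge axis at the +x end of the stand: 74 mm behind the axis when engaged, 27 mm behind it when thrown clear.
- cave: Black ceramic rock cave, an arch about 115 mm long, 125 mm wide and 95 mm high; origin under its middle. Leave alone.
- feeding_ring: White plastic feeding ring, 90 mm across, 12 mm high, lying on the shelf beneath the board; origin under its middle. Leave alone.
- jar: Empty glass specimen jar, 72 mm across, 100 mm high, behind the hinge; origin under its middle. Leave alone.
- bottle: White plastic bottle, 68 mm across, 170 mm high; origin under its middle. Leave alone.
- food_tub: Grey plastic tub with a white lid, 84 mm across, 75 mm high; origin under its middle. Leave alone.
- scraper: Algae scraper with a black handle, 190 mm long, lying flat along its x axis; origin under its middle. Leave alone.

How it is judged:
By the outcome, as a careful person would: the job done as asked, in the order asked, and still so for the second after the job is handed in, with the robot touching nothing.
It also fails if it takes over 66 s, if anything falls off the work surface, if the arm or the gripper's body presses on something with over 40 N, if the wrist force passes 120 N, or if a joint passes its speed limit or range.

## Working session

There is one attempt and no reset: what is moved stays moved. The work goes in short steps, Python scripts to look and compute and a shell command to move; the robot and the scene stay as the last step left them, time stands still between calls to the robot, and variables do not carry over. Pictures are saved under pics/ and viewed, and the job is handed in when it is done.

```bash
mkdir -p pics
python3 - <<'E'
from plant import *
import cv2,numpy as np
s=get_state();print({k:np.round(v,3) for k,v in s.items()});print(tcp_to_grasp)
for n in ["scene","top","wrist"]:
    im=get_image(n);cv2.imwrite(f"pics/{n}0.png",im[:,:,::-1])
    c=get_calibration(n);print(n,[round(c[k],1) for k in("fx","fy","cx","cy")],np.round(c["cam_to_world"],3).tolist(),[k for k in c])
    for t in ["stand","hinge","wheel","lift_bar","pawl_weight","cave","jar","bottle","food_tub","scraper"]:
        if n=="wrist" and t not in("hinge","wheel","lift_bar"):continue
        r=place_of(n,t);print(t,[(np.round(q["centre"],1).tolist(),round(q["p"],2)) for q in r[:2]])
E
```

```text
{'clock': np.float64(0.0), 'joints': array([-1.515,  0.313,  1.498, -0.   ,  1.331, -0.223]), 'dq': array([-0.   ,  0.001, -0.001, -0.001,  0.   , -0.   ]), 'joint_efforts': array([ 1.0000e-03, -4.1227e+01, -2.5974e+01, -0.0000e+00,  4.0000e-03,
        0.0000e+00]), 'tcp_pos': array([ 0.144, -0.504,  0.231]), 'eef_rot': array([ 1.002,  1.329, -1.001]), 'contact_force': array([-0.111,  0.104,  0.203]), 'ft_torque': array([-0.009, -0.052,  0.088]), 'finger_gap': np.float64(0.085)}
0.0187
scene [449.4, 449.4, 320.0, 232.4] [[0.022, -0.545, 0.838, 1.524], [1.0, 0.018, -0.015, -0.008], [-0.006, 0.838, 0.545, 0.748], [0.0, 0.0, 0.0, 1.0]] ['fx', 'fy', 'cx', 'cy', 'cam_to_world']
stand [([340.7, 267.5], 0.77), ([364.8, 250.5], 0.46)]
hinge [([336.0, 245.9], 0.62), ([303.1, 264.8], 0.2)]
wheel [([333.5, 273.0], 0.64), ([491.9, 232.0], 0.59)]
lift_bar [([289.3, 203.9], 0.76)]
pawl_weight [([364.0, 252.5], 0.55)]
cave [([491.3, 232.3], 0.91)]
jar []
bottle [([509.3, 276.5], 0.84)]
food_tub [([332.0, 333.1], 0.57)]
scraper [([103.0, 290.7], 0.64)]
top [581.0, 581.0, 317.9, 239.9] [[0.015, 0.987, -0.163, 0.332], [-1.0, 0.015, -0.0, -0.004], [0.002, 0.163, 0.987, 1.781], [0.0, 0.0, 0.0, 1.0]] ['fx', 'fy', 'cx', 'cy', 'cam_to_world']
stand [([297.5, 259.7], 0.86)]
hinge [([294.5, 255.3], 0.55)]
wheel [([302.8, 221.8], 0.79)]
lift_bar [([347.2, 259.7], 0.78)]
pawl_weight [([278.5, 210.7], 0.5)]
cave [([142.3, 314.8], 0.61)]
jar [([236.3, 250.0], 0.87)]
bottle [([153.1, 243.8], 0.57)]
food_tub [([306.6, 189.6], 0.61)]
scraper [([487.5, 241.4], 0.57)]
wrist [371.6, 371.6, 325.0, 242.6] [[0.275, 0.926, 0.259, 0.211], [-0.962, 0.264, 0.074, -0.486], [0.0, -0.27, 0.963, 0.372], [0.0, 0.0, 0.0, 1.0]] ['fx', 'fy', 'cx', 'cy', 'cam_to_world']
hinge []
wheel []
lift_bar []
```

View pics/scene0.png

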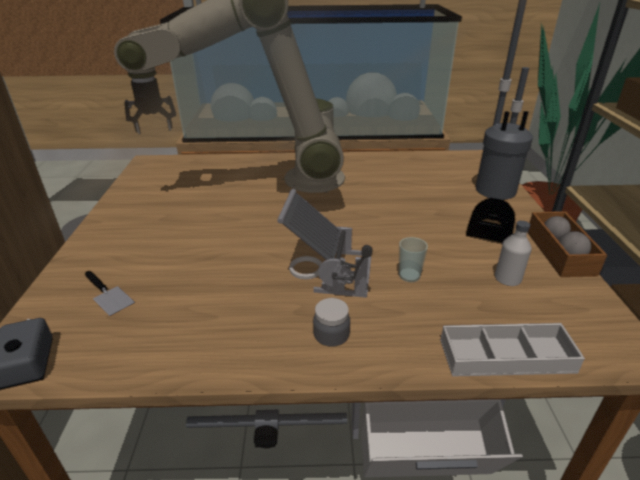

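View pics/top0.png

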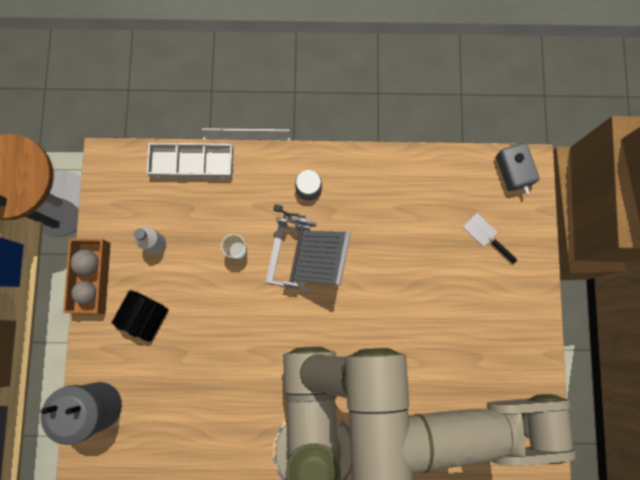

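The scene picture shows the board raised, with its free edge near (300,210) and the wheel and pawl at (335,270) and (365,252). In the top view the bar runs from (347,232) to (338,285) and the hinge is near (292,255). Next I fit the stand's pose.

```bash
cat > h.py <<'E'
from plant import *
import cv2,numpy as np
from scipy.optimize import least_squares
from scipy.spatial.transform import Rotation as R
def proj(n,P,c=None):
    c=c or get_calibration(n);T=np.linalg.inv(np.array(c["cam_to_world"]))
    q=T[:3,:3]@np.asarray(P)+T[:3,3]
    if n=="wrist":
        d=np.array([q[0],-q[1]]);r=np.linalg.norm(d);th=np.arctan2(r,-q[2])
        return np.array([c["cx"],c["cy"]])+c["fx"]*th*d/r
    return np.array([c["cx"]+c["fx"]*q[0]/-q[2],c["cy"]+c["fy"]*q[1]/q[2]])
def loc(p,v):
    X,Y,y=p[:3];return np.array([X+v[0]*np.cos(y)-v[1]*np.sin(y),Y+v[0]*np.sin(y)+v[1]*np.cos(y),v[2]])
def bar(th,x=0,r=.18):return np.array([x,-r*np.cos(th),.075+r*np.sin(th)])
E
python3 - <<'E'
from h import *
for n in("scene","top"):
    im=get_image(n);
    for t in("stand","hinge","lift_bar","pawl_weight","wheel","jar","food_tub","feeding_ring"):
        r=place_of(n,t);print(n,t,[(np.round(q["centre"],1).tolist(),round(q["p"],2)) for q in r[:2]])
    box=(250,180,400,350) if n=="scene" else (210,160,370,310)
    cr=im[box[1]:box[3],box[0]:box[2],::-1];cv2.imwrite(f"pics/{n}z.png",cv2.resize(cr,None,fx=3.5,fy=3.5,interpolation=2))
E
```

```text
scene stand [([340.3, 271.0], 0.61)]
scene hinge [([337.8, 247.7], 0.9), ([339.8, 269.4], 0.49)]
scene lift_bar [([288.0, 205.3], 0.67)]
scene pawl_weight [([360.8, 248.8], 0.62), ([339.6, 249.0], 0.4)]
scene wheel [([334.9, 273.6], 0.95), ([102.9, 291.3], 0.58)]
scene jar [([410.4, 277.2], 0.97)]
scene food_tub [([331.1, 333.2], 0.94), ([411.3, 277.0], 0.43)]
scene feeding_ring [([306.3, 267.1], 0.52)]
top stand [([295.4, 259.1], 0.92)]
top hinge [([295.0, 253.8], 0.87), ([492.8, 240.4], 0.24)]
top lift_bar [([344.1, 260.1], 0.68), ([306.6, 188.3], 0.63)]
top pawl_weight [([277.3, 210.9], 0.65)]
top wheel [([299.7, 220.3], 0.97)]
top jar []
top food_tub [([306.8, 187.6], 0.79)]
top feeding_ring []
```

View pics/scenez.png

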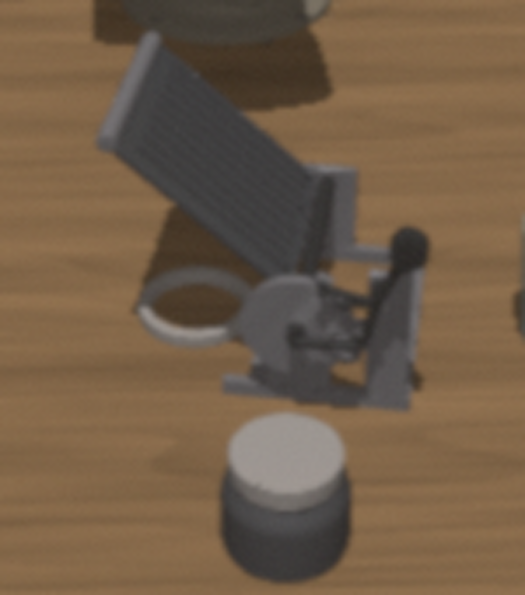

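View pics/topz.png

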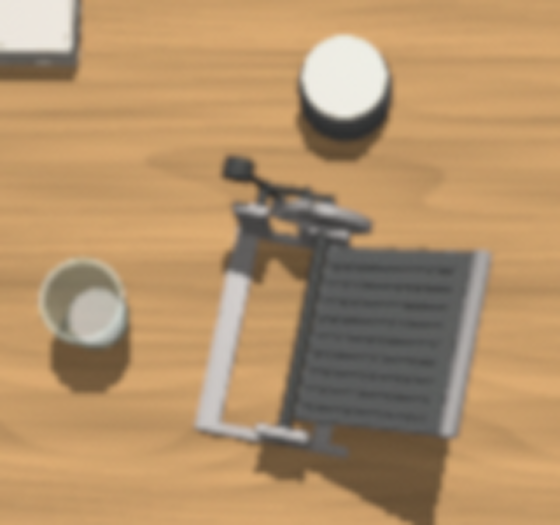

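Run:
```python
from h import *
ob=[("scene","h",(336.9,246.8)),("scene","b",(288.6,204.6)),("scene","p",(362.5,250)),("scene","w",(334.4,273.3)),("scene","s",(340.5,269.5)),
("top","s",(296.5,259.4)),("top","h",(294.8,254.5)),("top","b",(345.6,259.9)),("top","p",(277.9,210.8)),("top","w",(301,221))]
cs={n:get_calibration(n) for n in("scene","top")}
def P(p,k):
    return loc(p,{"h":[0,0,.075],"s":[0,0,0],"b":bar(p[3]),"p":[p[5],.074,.155],"w":[p[4],0,.075]}[k])
f=lambda p:np.concatenate([proj(n,P(p,k),cs[n])-np.array(u) for n,k,u in ob])
r=least_squares(f,[.3,0,0,.7,.1,.1],loss="soft_l1");print(np.round(r.x,4));print(np.round(f(r.x).reshape(-1,2),1))
```

```text
[ 0.5643  0.0612 -0.1906  0.7106  0.1076  0.1094]
[[ 2.9  1. ]
 [-1.9 -0.1]
 [ 3.8 -0.9]
 [-0.4 -0.3]
 [-1.1  1. ]
 [-0.  -0.2]
 [ 0.8  1.5]
 [-3.1  0.3]
 [-0.5 -1. ]
 [ 2.2  0.1]]
```

Run:
```python
from h import *
ob=[("scene","h",(336.9,246.8)),("scene","w",(334.4,273.3)),("scene","s",(340.5,269.5)),("scene","p",(362.5,250)),
("top","s",(296.5,259.4)),("top","h",(294.8,254.5)),("top","p",(277.9,210.8)),("top","w",(301,221))]
ob+=[("top","b+",(348,232)),("top","b-",(338.6,283.7)),("scene","b+",(280.9,220)),("scene","b-",(293.4,190.6))]
cs={n:get_calibration(n) for n in("scene","top")}
def P(p,k):
    return loc(p,{"h":[0,0,.075],"s":[0,0,0],"b+":bar(p[3],.075),"b-":bar(p[3],-.075),"p":[p[5],.074,.155],"w":[p[4],0,.075]}[k])
w=np.array([1]*8+[2]*4)[:,None]
f=lambda p:(w*np.array([proj(n,P(p,k),cs[n])-np.array(u) for n,k,u in ob])).ravel()
r=least_squares(f,[.3,0,0,.7,.1,.1],loss="soft_l1");p=r.x;print(np.round(p,4));print(np.round(f(p).reshape(-1,2)/w,1))
print(loc(p,bar(p[3])))
for n in cs:
    im=get_image(n)[:,:,::-1].copy();im=cv2.resize(im,None,fx=4,fy=4,interpolation=2)
    def ln(a,b,c):
        cv2.line(im,*[tuple(np.int32(4*proj(n,loc(p,v),cs[n])+1.5)) for v in(a,b)],c,1)
    for th in(p[3],):
        ln(bar(th,.075),bar(th,-.075),(0,0,255));ln([.075,0,.075],[-.075,0,.075],(0,255,0));ln(bar(th,.075),[.075,0,.075],(255,0,0));ln(bar(th,-.075),[-.075,0,.075],(255,0,0))
    for s in(1,-1):
        ln([s*.088,-.055,0],[s*.088,.08,0],(0,255,255));
    x,y=(1000,680) if n=="scene" else (840,640)
    cv2.imwrite(f"pics/{n}fit.png",im[y:y+600,x:x+640])
```

```text
[ 0.5661  0.0596 -0.1679  0.7334  0.1056  0.1088]
[[ 2.4  1.4]
 [ 0.1 -0.2]
 [-1.7  1.4]
 [ 4.3 -0.9]
 [ 0.5 -0.7]
 [ 1.4  0.9]
 [-1.  -1. ]
 [ 1.8 -0. ]
 [-0.9 -0.2]
 [-1.   1.2]
 [-0.7 -0. ]
 [-0.7 -0.1]]
[ 0.54376339 -0.0722611   0.1954926 ]
```

View pics/scenefit.png

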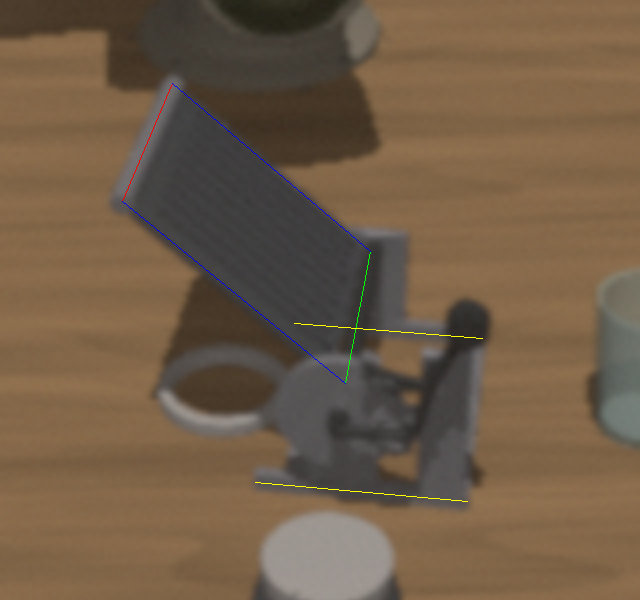

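View pics/topfit.png

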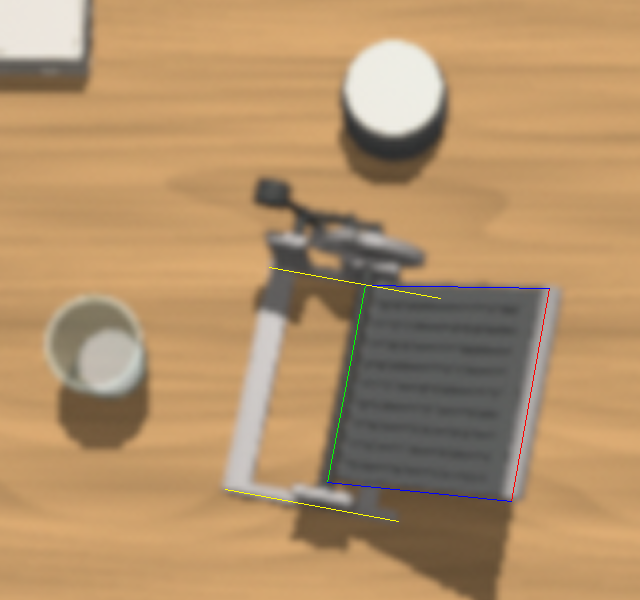

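```bash
cat >> h.py <<'E'
S=[0.5661,0.0596,-0.168]
def target(th,pitch,back,sgn=1,S=S,dz=0,off=.0):
    """TCP pose: bar at angle th, tool pitched down by pitch(deg), TCP 'back' m beyond(+)/short(-) of bar along tool x; off = shift along tool z"""
    a=np.radians(pitch);y=S[2];h=np.array([-np.sin(y),np.cos(y),0]);up=np.array([0,0,1.])
    x=np.cos(a)*h-np.sin(a)*up;z=sgn*(np.sin(a)*h+np.cos(a)*up);Y=np.cross(z,x)
    M=np.column_stack([x,Y,z]);return loc(S,bar(th))+back*x+sgn*off*z+np.array([0,0,dz]),R.from_matrix(M)
def rows(p0,R0,p1,R1,n):
    # interpolate, print rows
    out=[];p,r=np.array(p0),R0;d=(R0.inv()*R1).as_rotvec()
    for i in range(n):
        q=p0+(p1-p0)*(i+1)/n;w=R0*R.from_rotvec(d*(i+1)/n)
        sh=r.inv().apply(q-p)*1000;tu=np.degrees((r.inv()*w).as_rotvec())
        out.append([np.round(sh,1).tolist(),np.round(tu,2).tolist()])
        p=p+r.apply(np.round(sh,1)/1000);r=r*R.from_rotvec(np.radians(np.round(tu,2)))
    for o in out:print(o)
def cur():
    s=get_state();return np.array(s["tcp_pos"]),R.from_rotvec(s["eef_rot"]),s
E
python3 - <<'E'
from h import *
p,r,s=cur();print(np.round(r.as_matrix(),3).tolist())
for sg in(1,-1):
    t,q=target(.733,42,-.08,sg);print(sg,t,np.degrees((r.inv()*q).as_rotvec()))
t,q=target(.733,42,-.08,1)
rows(p,r,t,q,15)
E
```

```text
[[0.0, 0.961, 0.275], [-0.0, 0.275, -0.961], [-1.0, 0.0, 0.0]]
1 [ 0.53379114 -0.13090192  0.24896884] [-142.49109875  -14.41537037   63.44365535]
-1 [ 0.53379114 -0.13090192  0.24896884] [24.07971766 47.18120988 10.72029364]
[[-1.2, 31.8, -16.8], [-9.5, -0.96, 4.23]]
[[1.1, 34.2, -11.3], [-9.5, -0.96, 4.23]]
[[3.4, 35.4, -5.6], [-9.5, -0.96, 4.23]]
[[6.0, 35.5, 0.2], [-9.5, -0.96, 4.23]]
[[8.7, 34.4, 5.9], [-9.5, -0.96, 4.23]]
[[11.3, 32.3, 11.3], [-9.5, -0.96, 4.23]]
[[13.8, 29.0, 16.2], [-9.5, -0.97, 4.22]]
[[16.1, 24.9, 20.4], [-9.5, -0.96, 4.23]]
[[18.1, 20.0, 23.9], [-9.5, -0.96, 4.23]]
[[19.9, 14.4, 26.3], [-9.49, -0.96, 4.23]]
[[21.1, 8.3, 28.0], [-9.5, -0.96, 4.23]]
[[21.9, 2.1, 28.4], [-9.5, -0.96, 4.23]]
[[22.4, -4.3, 27.9], [-9.5, -0.96, 4.23]]
[[22.3, -10.4, 26.3], [-9.5, -0.97, 4.23]]
[[21.7, -16.2, 23.7], [-9.5, -0.96, 4.23]]
```

Run:
```python
from h import *
p,r,s=cur()
t,q=target(.733,42,-.09,-1)
rows(p,r,t,q,12)
```

```text
[[-2.0, 39.5, -20.5], [2.01, 3.93, 0.89]]
[[-0.0, 38.8, -21.9], [2.0, 3.93, 0.9]]
[[2.2, 37.9, -23.1], [2.01, 3.94, 0.89]]
[[4.4, 37.1, -24.3], [2.01, 3.93, 0.89]]
[[6.6, 36.1, -25.2], [2.0, 3.93, 0.9]]
[[9.0, 35.2, -25.8], [2.01, 3.93, 0.89]]
[[11.3, 34.0, -26.4], [2.01, 3.93, 0.89]]
[[13.6, 32.9, -26.7], [2.0, 3.93, 0.9]]
[[16.0, 31.8, -26.8], [2.01, 3.94, 0.89]]
[[18.4, 30.5, -26.8], [2.01, 3.93, 0.89]]
[[20.6, 29.3, -26.4], [2.0, 3.93, 0.9]]
[[22.8, 28.0, -26.0], [2.01, 3.93, 0.89]]
```

```bash
python3 -m handwheel '[[[-2,39.5,-20.5],[2,3.9,0.9],60],[[0,39,-22],[2,3.9,0.9],60],[[2.2,38,-23],[2,3.9,0.9],50],[[4.4,37,-24],[2,3.9,0.9],50],[[6.6,36,-25],[2,3.9,0.9],40]]'
python3 - <<'E'
from h import *
p,r,s=cur();print(s["joints"],p,s["finger_gap"])
t,q=target(.733,42,-.09,-1)
rows(p,r,t,q,7)
E
```

```text
clock: 2.92
tcp_pos: [0.3073, -0.3514, 0.2415]
eef_rot: [1.396, 1.482, -0.926]
contact_force: [-0.3, -0.7, -0.9]
finger_gap: 0.0399
[-1.18456648  0.33700602  1.47887712  0.14176701  1.64710276  0.27266576] [ 0.30727227 -0.35139568  0.24147699] 0.039932384692195
[[9.0, 34.9, -25.8], [2.01, 3.94, 0.88]]
[[11.2, 33.9, -26.4], [2.0, 3.93, 0.89]]
[[13.6, 32.7, -26.6], [2.01, 3.94, 0.88]]
[[16.0, 31.6, -26.7], [2.01, 3.94, 0.89]]
[[18.3, 30.4, -26.7], [2.0, 3.93, 0.88]]
[[20.5, 29.1, -26.4], [2.01, 3.94, 0.88]]
[[22.8, 27.9, -25.9], [2.0, 3.94, 0.89]]
```

```bash
python3 -m handwheel '[[[9,35,-26],[2,3.9,0.9],36],[[11,34,-26.4],[2,3.9,0.9],36],[[13.6,32.7,-26.6],[2,3.9,0.9],36],[[16,31.6,-26.7],[2,3.9,0.9],36],[[18.3,30.4,-26.7],[2,3.9,0.9],36]]'
python3 - <<'E'
from h import *
p,r,s=cur();print(s["joints"],p,s["finger_gap"])
t,q=target(.733,42,-.06,-1)
rows(p,r,t,q,3)
E
```

```text
clock: 3.55
tcp_pos: [0.4682, -0.1989, 0.2514]
eef_rot: [1.796, 1.609, -0.812]
contact_force: [0.2, -0.3, 0.5]
finger_gap: 0.0362
[-0.88365523  0.45314459  1.40138417  0.49900416  1.7790922   0.75369893] [ 0.46824216 -0.19886693  0.25141208] 0.03619118674696159
[[23.5, 19.8, -19.0], [1.36, 2.68, 0.56]]
[[24.5, 19.0, -18.3], [1.35, 2.68, 0.56]]
[[25.5, 18.5, -17.5], [1.36, 2.68, 0.55]]
```

```bash
cat >> h.py <<'E'
def chain(q,s4=1):
    A=R.from_euler('z',q[0]);B=A*R.from_euler('y',q[1]);C=B*R.from_euler('y',q[2]);D=C*R.from_euler('z',s4*q[3])*R.from_euler('y',q[4]);return A,B,C,D
def cols(q,s4=1):
    A,B,C,D=chain(q,s4);z=[0,0,1];x=[1,0,0]
    return np.column_stack([z,A.apply(x),B.apply(z),C.apply(z),C.apply(x),D.apply(z)])
E
python3 - <<'E'
from h import *
d=[([-1.515, 0.313, 1.498, -0, 1.331, -0.223],[.144,-.5045,.231],[ 1.002,  1.329, -1.001]),
([-1.18456648,0.33700602,1.47887712,0.14176701,1.64710276,0.27266576],[ 0.30727227,-0.35139568,0.24147699],[1.396, 1.482, -0.926]),
([-0.88365523,0.45314459,1.40138417,0.49900416,1.7790922,0.75369893],[ 0.46824216,-0.19886693,0.25141208],[1.796, 1.609, -0.812])]
for s4 in(1,-1):
    M=np.vstack([cols(q,s4) for q,_,_ in d]);b=np.concatenate([p for _,p,_ in d])
    x,res,rk,sv=np.linalg.lstsq(M,b,rcond=1e-3);print(s4,x,rk,np.abs(M@x-b).max(),sv)
    for q,p,e in d:
        D=chain(q,s4)[3];T=R.from_rotvec(e);print(D.apply([0,0,1]),T.apply([1,0,0]),((D*R.from_euler('z',q[5])).inv()*T).as_matrix().round(2).tolist())
E
```

```text
1 [-0.15683125 -0.67351573  1.16847     0.88102315  0.00148943  0.51601925] 5 0.11380548383828074 [3.42285899e+00 2.45207127e+00 5.15917921e-01 6.81841628e-02
 2.36701114e-02 1.48318341e-03]
[-2.27166415e-05  4.06712482e-04 -9.99999917e-01] [-1.92623344e-04  8.97991542e-04 -9.99999578e-01] [[0.0, 0.0, -1.0], [-0.0, 1.0, 0.0], [1.0, 0.0, 0.0]]
[ 0.01242296  0.34344063 -0.93909222] [ 0.01247012  0.34345277 -0.93908716] [[0.0, -0.0, -1.0], [0.0, 1.0, -0.0], [1.0, -0.0, 0.0]]
[ 0.08347255  0.63638494 -0.76684193] [ 0.08335834  0.63602075 -0.76715643] [[-0.0, 0.0, -1.0], [-0.0, 1.0, 0.0], [1.0, 0.0, -0.0]]
-1 [ 0.78495754  1.68537196 -1.74500984 -0.85285091 -0.4699788  -0.45563   ] 5 0.12265907806062248 [3.42285899e+00 2.45207127e+00 5.15917921e-01 6.81841628e-02
 2.36701114e-02 1.48318341e-03]
[-2.27166415e-05  4.06712482e-04 -9.99999917e-01] [-1.92623344e-04  8.97991542e-04 -9.99999578e-01] [[0.0, 0.0, -1.0], [-0.0, 1.0, 0.0], [1.0, 0.0, 0.0]]
[-0.24858414  0.23730091 -0.93909222] [ 0.01247012  0.34345277 -0.93908716] [[0.08, 0.01, -1.0], [0.27, 0.96, 0.03], [0.96, -0.27, 0.07]]
[-0.6404347   0.04238931 -0.76684193] [ 0.08335834  0.63602075 -0.76715643] [[0.63, -0.04, -0.78], [0.54, 0.75, 0.39], [0.56, -0.66, 0.49]]
```

```bash
python3 -m handwheel '[[[23.5,20,-19],[1.4,2.7,0.6],36],[[24.5,19,-18],[1.3,2.7,0.5],36],[[25.5,18.5,-17.5],[1.4,2.7,0.5],36],[[0,0,0],[0,0,0],36]]'
python3 - <<'E'
from h import *
p,r,s=cur();print(s["joints"],p)
t,q=target(.733,42,-.06,-1);print("err mm",r.inv().apply(t-p)*1000)
im=get_image("wrist");cv2.imwrite("pics/w1.png",im[:,:,::-1])
c=get_calibration("wrist")
for t in("lift_bar","hinge"):
    a=place_of("wrist",t);print(t,[(np.round(x["centre"],1).tolist(),round(x["p"],2)) for x in a[:2]])
print(proj("wrist",loc(S,bar(.733)),c),proj("wrist",loc(S,bar(.733,.075)),c),proj("wrist",loc(S,bar(.733,-.075)),c))
im=get_image("scene");cv2.imwrite("pics/s1.png",cv2.resize(im[150:350,230:400,::-1],None,fx=3,fy=3,interpolation=2))
E
```

```text
clock: 4.05
tcp_pos: [0.5356, -0.1161, 0.2344]
eef_rot: [1.957, 1.661, -0.753]
contact_force: [-0.3, 0.2, 0.2]
finger_gap: 0.036
[-0.73969038  0.52281223  1.40757751  0.68057057  1.71566058  0.9178464 ] [ 0.53561149 -0.11611625  0.23437053]
err mm [-0.83046396  0.67488867 -0.89010006]
lift_bar [([324.0, 259.3], 0.59)]
hinge []
[320.17943237 262.49254272] [320.03550255 129.12962503] [320.60547407 370.31422713]
```

View pics/w1.png

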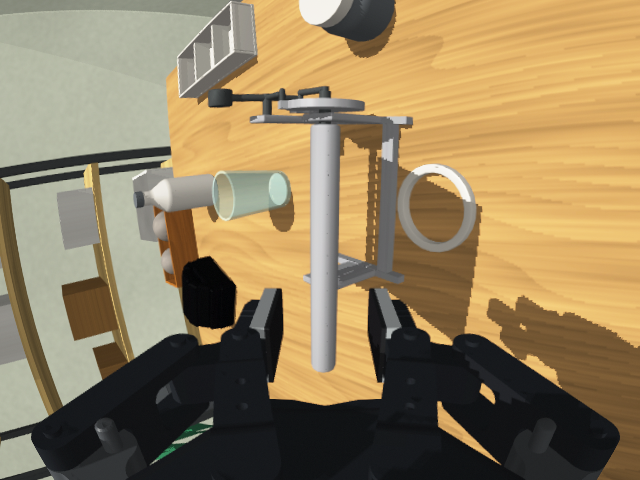

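View pics/s1.png

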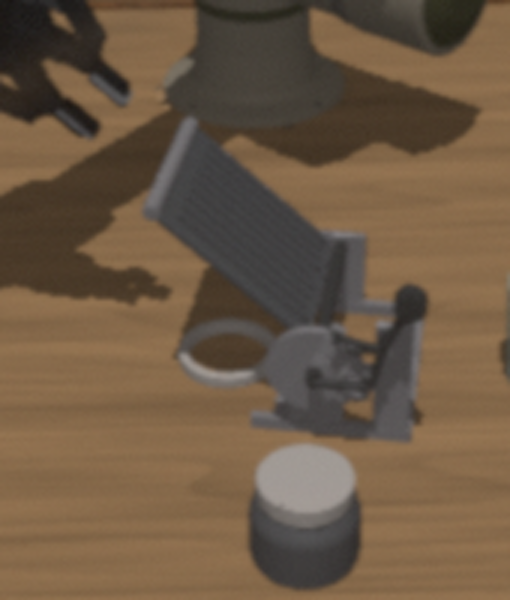

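The bar runs vertically in the wrist picture at column 324, rows 122–370, midway between the open fingers. That agrees with the predicted column 320. The pawl is engaged and the path is clear, so I advance over the bar.

```bash
python3 -m handwheel '[[[20,0.5,0.5],[0,0,0],36],[[20,0.5,0.5],[0,0,0],36],[[18,0,0],[0,0,0],36],[[15,0,0],[0,0,0],36],[[0,0,0],[0,0,0],36]]'
python3 - <<'E'
from h import *
p,r,s=cur();print(s["joints"],p)
t,q=target(.733,42,.014,-1);print("err mm",r.inv().apply(t-p)*1000)
im=get_image("wrist");cv2.imwrite("pics/w2.png",im[:,:,::-1])
c=get_calibration("wrist");print("tcp px",proj("wrist",p,c))
E
```

```text
clock: 4.88
tcp_pos: [0.545, -0.0643, 0.1851]
eef_rot: [1.958, 1.659, -0.754]
contact_force: [-0.1, 0.4, 0.4]
finger_gap: 0.0362
[-0.65948979  0.54452622  1.51382137  0.71224319  1.56908774  0.89244495] [ 0.54503521 -0.06428372  0.18512816]
err mm [ 1.07377659  0.05766947 -2.23663876]
tcp px [321.68735238 310.17255543]
```

View pics/w2.png

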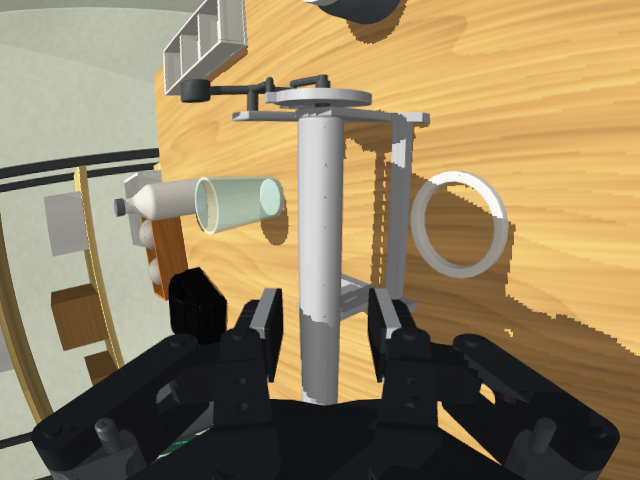

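```bash
cat >> h.py <<'E'
def pit(th):return 42+.65*(np.degrees(th)-42)
def arc(tha,thb,n,off=.0025,back=.014,S=S):
    p,r,s=cur();out=[]
    for i in range(n):
        t,q=target(tha+(thb-tha)*(i+1)/n,pit(tha+(thb-tha)*(i+1)/n),back,-1,S,off=off)
        sh=np.round(r.inv().apply(t-p)*1000,1);tu=np.round(np.degrees((r.inv()*q).as_rotvec()),1)
        out.append([sh.tolist(),tu.tolist()]);p=p+r.apply(sh/1000);r=r*R.from_rotvec(np.radians(tu))
    print("\n".join(map(str,out)))
def est(S=S,back=.014,off=.0025):
    p,r,s=cur();b=p-r.apply([back,0,-off*0]);b=b+r.apply([0,0,off])  # tool z is down: bar sits lower
    y=S[2];d=b-np.array([S[0],S[1],.075]);ly=-np.sin(y)*d[0]+np.cos(y)*d[1]
    return np.arctan2(d[2],-ly),np.hypot(d[2],ly),s
E
python3 -m handwheel '[[[0,0,0],[0,0,0],21],[[0,0,0],[0,0,0],21],[[0,0,0],[0,0,0],21]]' 20
python3 - <<'E'
from h import *
print(est(off=0)[:2]);arc(.73,.85,3)
E
```

```text
clock: 5.3
tcp_pos: [0.5453, -0.0651, 0.1856]
eef_rot: [1.959, 1.657, -0.753]
contact_force: [0.2, -0.1, 0.1]
finger_gap: 0.0209
(np.float64(0.7201317215747656), np.float64(0.18200392902447377))
[[2.2, -0.3, -11.2], [0.0, -1.3, 0.1]]
[[0.3, 0.0, -6.8], [0.0, -1.5, -0.0]]
[[0.4, 0.0, -6.8], [0.0, -1.5, -0.0]]
```

```bash
python3 -m handwheel '[[[2,0,-9],[0,-1.3,0],21],[[0.5,0,-7],[0,-1.5,0],21],[[0.4,0,-7],[0,-1.5,0],21],[[0,0,0],[0,0,0],21]]'
python3 - <<'E'
from h import *
t,r,s=est();print(t,r,s["contact_force"],s["ft_torque"]);arc(t,t+.2,5)
E
```

```text
clock: 5.8
tcp_pos: [0.5483, -0.0464, 0.2011]
eef_rot: [1.905, 1.613, -0.816]
contact_force: [1.1, -1.2, 0.2]
finger_gap: 0.0208
0.8466989644040056 0.17955865006625787 [ 1.0616981  -1.16593368  0.16436108] [-0.54929613  0.067528   -0.03994302]
[[0.0, -0.2, -6.9], [0.2, -1.3, 0.1]]
[[0.6, -0.0, -6.8], [-0.0, -1.5, -0.0]]
[[0.7, -0.0, -6.8], [-0.0, -1.5, -0.0]]
[[0.8, -0.0, -6.8], [-0.0, -1.5, -0.0]]
[[0.9, -0.0, -6.8], [-0.0, -1.5, -0.0]]
```

```bash
python3 -m handwheel '[[[0.2,0,-7],[0,-1.4,0],21],[[0.6,0,-7],[0,-1.5,0],21],[[0.7,0,-7],[0,-1.5,0],21],[[0.8,0,-7],[0,-1.5,0],21],[[0,0,0],[0,0,0],21]]'
python3 - <<'E'
from h import *
t,r,s=est();print(t,r,s["contact_force"],s["ft_torque"],s["joints"]);arc(t,t+.16,4)
im=get_image("wrist");cv2.imwrite("pics/w3.png",im[:,:,::-1])
im=get_image("scene");cv2.imwrite("pics/s3.png",cv2.resize(im[150:350,230:400,::-1],None,fx=3,fy=3,interpolation=2))
E
```

```text
clock: 6.42
tcp_pos: [0.552, -0.0242, 0.2177]
eef_rot: [1.832, 1.552, -0.899]
contact_force: [-0.2, -1.9, -0.2]
finger_gap: 0.0209
1.01036000095583 0.17975585302491365 [-0.16489985 -1.86372709 -0.21438438] [-0.4816337   0.07477659 -0.07324167] [-0.53746235  0.43841761  1.49933988  0.60842204  1.49439422  1.05894567]
[[0.7, -0.1, -6.8], [0.1, -1.5, 0.1]]
[[1.0, -0.0, -6.8], [0.0, -1.5, -0.0]]
[[1.1, -0.0, -6.7], [0.0, -1.5, -0.0]]
[[1.2, -0.0, -6.8], [0.0, -1.5, -0.0]]
```

View pics/w3.png

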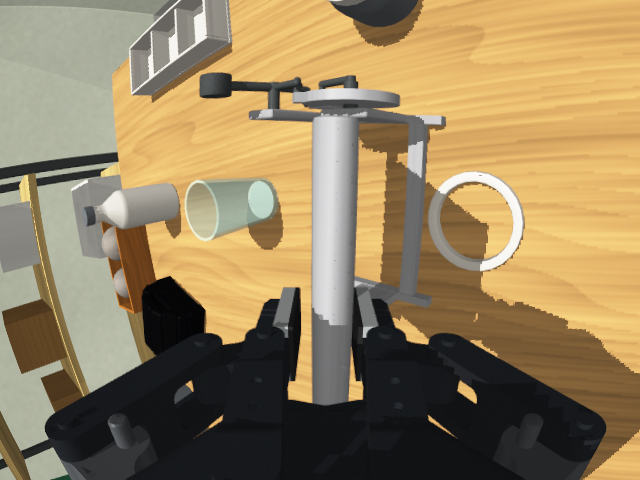

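View pics/s3.png

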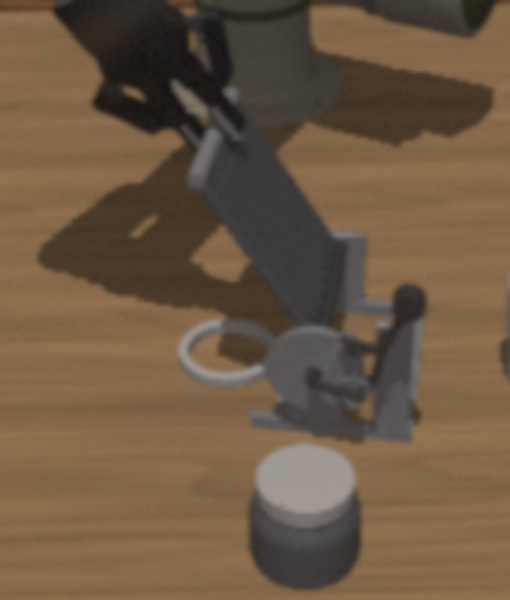

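The bar rests on the lower finger at about 1.01 rad. The pawl weight at (410,300) in the crop is still engaged.

```bash
python3 -m handwheel '[[[0.8,0,-7],[0,-1.5,0],21],[[1,0,-7],[0,-1.5,0],21],[[1.1,0,-7],[0,-1.5,0],21],[[0,0,0],[0,0,0],21]]'
python3 - <<'E'
from h import *
t,r,s=est();print(t,r,s["contact_force"],s["ft_torque"],s["joints"]);arc(t,t+.12,3)
im=get_image("wrist");cv2.imwrite("pics/w4.png",im[:300,:,::-1])
E
```

```text
clock: 7.02
tcp_pos: [0.5551, -0.0057, 0.2278]
eef_rot: [1.775, 1.504, -0.959]
contact_force: [0.1, -1.0, -0.5]
finger_gap: 0.0208
1.1351183452986289 0.17998544647274664 [ 0.09109089 -1.02455446 -0.53950337] [-0.3842539   0.01050691 -0.0646816 ] [-0.47628143  0.40766747  1.4852199   0.55219951  1.46467346  1.13819088]
[[1.2, -0.1, -6.7], [0.2, -1.7, 0.1]]
[[1.3, 0.0, -6.7], [-0.0, -1.5, -0.0]]
[[1.4, 0.0, -6.7], [-0.0, -1.5, -0.0]]
```

View pics/w4.png

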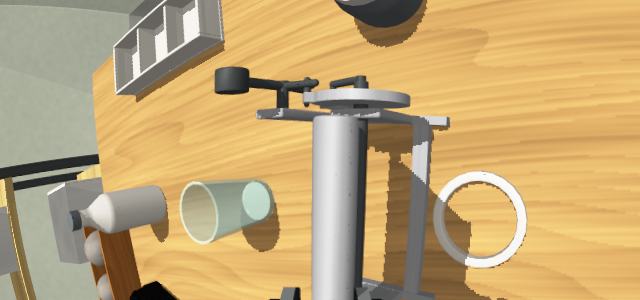

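At 1.135 rad the weight, at (232,80), is still behind the axis, so the pawl is engaged. I go on in small steps.

```bash
python3 -m handwheel '[[[1.2,0,-5],[0,-1.3,0],21],[[1,0,-5],[0,-1.2,0],21],[[0,0,0],[0,0,0],21]]'
python3 - <<'E'
from h import *
t,r,s=est();print(t,r,s["contact_force"],s["ft_torque"]);arc(t,t+.06,2)
im=get_image("wrist");cv2.imwrite("pics/w5.png",im[:300,:,::-1])
E
```

```text
clock: 7.45
tcp_pos: [0.5567, 0.0035, 0.2311]
eef_rot: [1.744, 1.477, -0.992]
contact_force: [0.4, -1.7, -1.2]
finger_gap: 0.0208
1.1930521373205998 0.17946377546504422 [ 0.42146863 -1.6548789  -1.22357354] [-0.39205807  0.07081041  0.02179848]
[[0.4, -0.1, -5.2], [0.1, -1.0, 0.1]]
[[1.1, 0.0, -5.0], [0.0, -1.1, -0.0]]
```

View pics/w5.png

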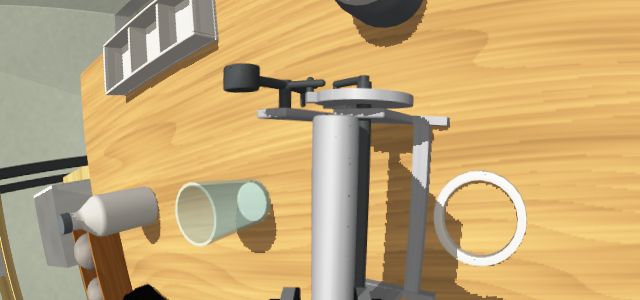

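The pawl is still not thrown: the weight is at (242,78) and has only moved with the camera. I raise further.

```bash
python3 -m handwheel '[[[0.9,0,-4],[0,-1,0],21],[[1.1,0,-4],[0,-1,0],21],[[0,0,0],[0,0,0],21]]'
python3 - <<'E'
from h import *
t,r,s=est();print(t,r,s["contact_force"],s["ft_torque"]);arc(t,t+.04,2)
im=get_image("wrist");cv2.imwrite("pics/w6.png",im[:300,:,::-1])
E
```

```text
clock: 7.88
tcp_pos: [0.558, 0.0112, 0.2333]
eef_rot: [1.718, 1.455, -1.017]
contact_force: [0.7, -0.7, -0.7]
finger_gap: 0.0212
1.2409727947651645 0.1789825778214865 [ 0.72114338 -0.71045293 -0.73977144] [-0.35862922  0.03108983  0.01472338]
[[-0.3, -0.1, -3.6], [0.1, -0.4, 0.1]]
[[0.7, 0.0, -3.4], [0.0, -0.7, -0.0]]
```

View pics/w6.png

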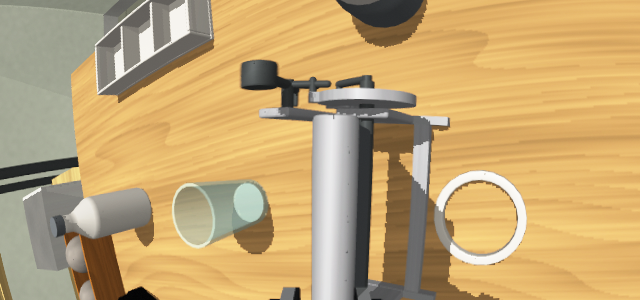

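The weight has started to rise, to (258,75). One more small step should throw it.

```bash
python3 -m handwheel '[[[0.5,0,-4],[0,-0.7,0],21],[[0,0,0],[0,0,0],21],[[0,0,0],[0,0,0],21]]'
python3 - <<'E'
from h import *
t,r,s=est();print(t,r,s["contact_force"],s["ft_torque"]);arc(t,t+.02,1)
im=get_image("wrist");cv2.imwrite("pics/w7.png",im[:300,:,::-1])
E
```

```text
clock: 8.3
tcp_pos: [0.5585, 0.0144, 0.2345]
eef_rot: [1.71, 1.447, -1.027]
contact_force: [-0.1, 0.5, 1.0]
finger_gap: 0.0211
1.2609339554831416 0.17918237898195305 [-0.07820541  0.49846525  0.99118653] [-0.3101104   0.061703    0.05128909]
[[-0.1, -0.1, -3.6], [0.1, -0.5, 0.1]]
```

View pics/w7.png

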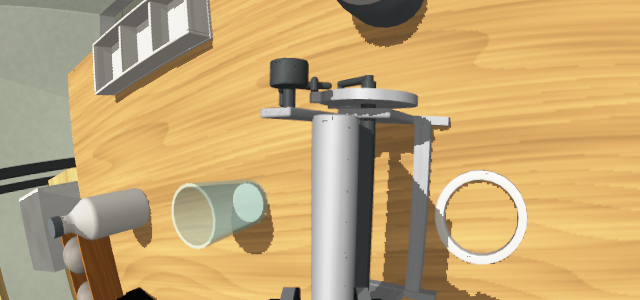

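```bash
python3 -m handwheel '[[[0,0,-1],[0,-0.2,0],21],[[0,0,0],[0,0,0],21],[[0,0,0],[0,0,0],21]]'
python3 - <<'E'
from h import *
t,r,s=est();print(t,r,s["contact_force"],s["ft_torque"]);arc(t,t-.2,5)
im=get_image("wrist");cv2.imwrite("pics/w8.png",im[:300,:,::-1])
c=get_calibration("wrist")
for y,nm in((.074,"eng"),(.027,"clear")):print(nm,proj("wrist",loc(S,[.109,y,.155]),c))
im=get_image("scene");cv2.imwrite("pics/s8.png",cv2.resize(im[150:350,230:400,::-1],None,fx=3,fy=3,interpolation=2))
E
```

```text
clock: 8.72
tcp_pos: [0.5587, 0.0152, 0.2349]
eef_rot: [1.707, 1.445, -1.029]
contact_force: [-0.2, -0.7, -0.6]
finger_gap: 0.0211
1.2666297766203196 0.17938436419679862 [-0.216487   -0.7360539  -0.58280604] [-0.26800911  0.09802543 -0.02209117]
[[-1.8, -0.1, 6.6], [0.1, 1.8, 0.1]]
[[-1.2, 0.0, 6.7], [-0.0, 1.5, -0.0]]
[[-1.1, 0.0, 6.8], [-0.0, 1.4, -0.0]]
[[-0.9, 0.0, 6.8], [-0.0, 1.5, -0.0]]
[[-0.9, 0.0, 6.8], [-0.0, 1.5, -0.0]]
eng [229.67548407  89.73670459]
clear [283.14621657  82.35865106]
```

View pics/w8.png

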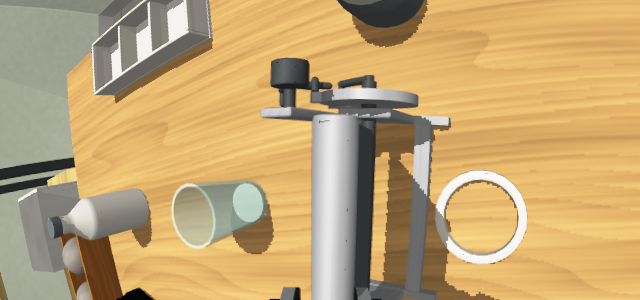

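View pics/s8.png

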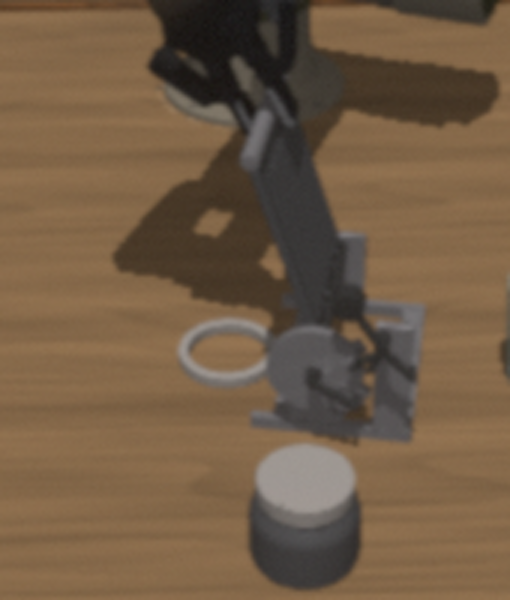

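The pawl is thrown clear: in the scene crop the lever now leans forward with its weight at (350,300), as predicted for the clear position. Now I lower the board.

```bash
python3 -m handwheel '[[[-1.5,0,6.6],[0,1.6,0],21],[[-1.2,0,6.7],[0,1.5,0],21],[[-1.1,0,6.8],[0,1.5,0],21],[[-0.9,0,6.8],[0,1.5,0],21],[[-0.9,0,6.8],[0,1.5,0],21]]'
python3 - <<'E'
from h import *
t,r,s=est();print(t,r,s["contact_force"],s["ft_torque"]);arc(t,t-.25,5)
E
```

```text
clock: 9.45
tcp_pos: [0.5533, -0.0166, 0.2221]
eef_rot: [1.806, 1.528, -0.93]
contact_force: [0.1, -0.2, -0.4]
finger_gap: 0.0209
1.0626324421791513 0.1797827701722325 [ 0.05053907 -0.15186265 -0.39499535] [-0.39045897  0.05867723  0.08451129]
[[-1.1, -0.2, 8.4], [0.0, 2.0, 0.1]]
[[-0.7, 0.0, 8.6], [0.0, 1.9, -0.0]]
[[-0.6, 0.0, 8.5], [0.0, 1.9, -0.0]]
[[-0.5, 0.0, 8.5], [0.0, 1.8, -0.0]]
[[-0.2, 0.0, 8.6], [0.0, 1.9, -0.0]]
```

```bash
python3 -m handwheel '[[[-1,-0.1,8.4],[0,1.9,0],21],[[-0.7,0,8.5],[0,1.9,0],21],[[-0.6,0,8.5],[0,1.9,0],21],[[-0.5,0,8.5],[0,1.9,0],21],[[-0.2,0,8.5],[0,1.9,0],21]]'
python3 - <<'E'
from h import *
t,r,s=est();print(t,r,s["contact_force"],s["ft_torque"],s["joints"]);arc(t,t-.25,5)
im=get_image("wrist");cv2.imwrite("pics/w9.png",im[:,:,::-1])
E
```

```text
clock: 10.07
tcp_pos: [0.5475, -0.0507, 0.1975]
eef_rot: [1.924, 1.628, -0.796]
contact_force: [-0.8, 0.0, -0.6]
finger_gap: 0.0209
0.8134888911696199 0.17980898641254053 [-0.78137185  0.0455186  -0.62090311] [-0.51332388  0.09704309  0.00382888] [-0.62337391  0.50575365  1.51327914  0.68839452  1.54675854  0.94296408]
[[-0.3, -0.1, 8.6], [0.0, 1.8, 0.1]]
[[0.0, 0.0, 8.5], [0.0, 1.9, -0.0]]
[[0.2, 0.0, 8.5], [0.0, 1.8, 0.0]]
[[0.4, 0.0, 8.6], [0.0, 1.9, 0.0]]
[[0.5, 0.0, 8.5], [0.0, 1.8, 0.0]]
```

View pics/w9.png

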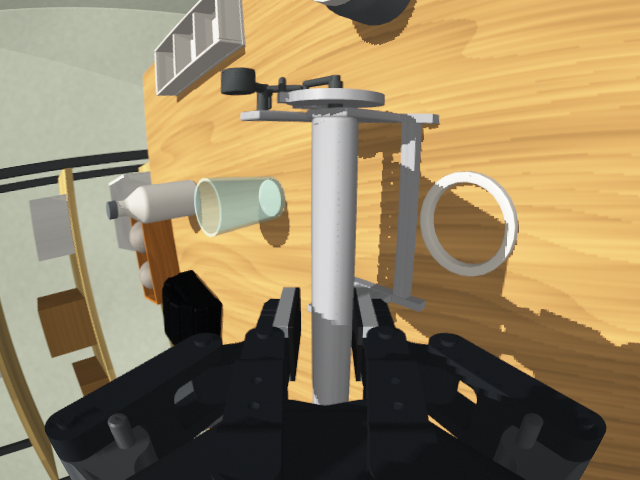

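The bar is still resting on the lower finger, at (335,340), and the pawl is forward. I continue down.

```bash
python3 -m handwheel '[[[-0.2,-0.1,8.5],[0,1.8,0],21],[[0,0,8.5],[0,1.9,0],21],[[0.2,0,8.5],[0,1.8,0],21],[[0.4,0,8.5],[0,1.9,0],21],[[0.5,0,8.5],[0,1.8,0],21]]'
python3 - <<'E'
from h import *
t,r,s=est();print(t,r,s["contact_force"],s["ft_torque"],s["joints"]);arc(t,t-.25,5)
E
```

```text
clock: 10.75
tcp_pos: [0.5428, -0.0775, 0.165]
eef_rot: [2.033, 1.721, -0.656]
contact_force: [0.4, 1.2, -0.6]
finger_gap: 0.021
0.5644990577920931 0.1797392410912704 [ 0.44541296  1.18921905 -0.64651543] [-0.54852925  0.12902371  0.0250026 ] [-0.70741094  0.6179531   1.5152293   0.77012133  1.61355323  0.81286687]
[[0.4, 0.0, 8.5], [0.0, 1.9, 0.1]]
[[0.8, 0.0, 8.5], [0.0, 1.8, 0.0]]
[[1.0, 0.0, 8.5], [0.0, 1.9, 0.0]]
[[1.1, 0.0, 8.5], [0.0, 1.9, 0.0]]
[[1.3, 0.0, 8.4], [0.0, 1.8, 0.0]]
```

```bash
python3 -m handwheel '[[[0.5,0,8.5],[0,1.9,0],21],[[0.8,0,8.5],[0,1.8,0],21],[[1,0,8.5],[0,1.9,0],21],[[1.1,0,8.5],[0,1.9,0],21],[[1.3,0,8.5],[0,1.8,0],21]]'
python3 - <<'E'
from h import *
t,r,s=est();print(t,r,s["contact_force"],s["ft_torque"],s["joints"]);arc(t,.1,4)
im=get_image("wrist");cv2.imwrite("pics/w10.png",im[:,:,::-1])
im=get_image("scene");cv2.imwrite("pics/s10.png",cv2.resize(im[150:350,230:400,::-1],None,fx=3,fy=3,interpolation=2))
E
```

```text
clock: 11.38
tcp_pos: [0.5398, -0.0957, 0.1266]
eef_rot: [2.138, 1.809, -0.503]
contact_force: [-0.1, 0.3, -1.7]
finger_gap: 0.0209
0.3141220624280234 0.17993952387681242 [-0.13329011  0.28572745 -1.71516169] [-0.60225511  0.11384267  0.06740037] [-0.76551181  0.75429253  1.49871675  0.83901353  1.68246145  0.70158379]
[[1.5, -0.0, 9.0], [0.0, 2.0, 0.1]]
[[1.8, -0.0, 9.0], [0.0, 2.0, -0.0]]
[[1.9, -0.1, 8.9], [0.0, 2.0, -0.0]]
[[2.1, 0.0, 8.9], [0.0, 2.0, -0.0]]
```

View pics/w10.png

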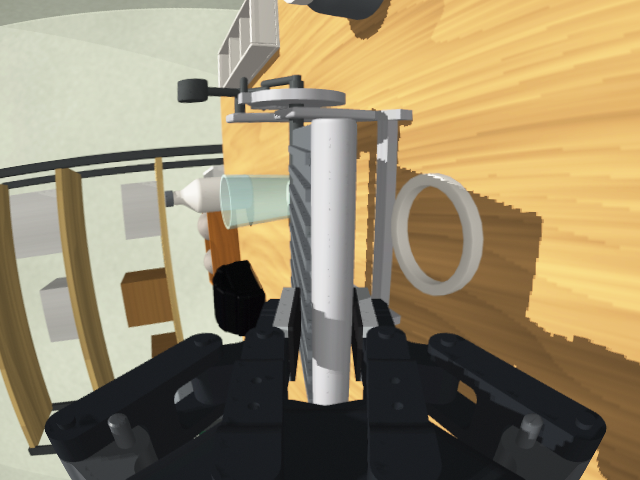

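View pics/s10.png

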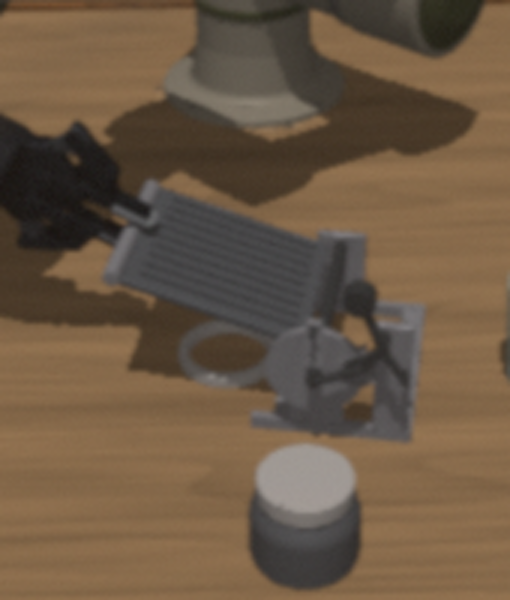

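The pawl is still clear, with its weight at (360,298) in the crop, and the board is about 18° up and held. I continue down, slower near flat.

```bash
python3 -m handwheel '[[[1.5,0,9],[0,2,0],21],[[1.8,0,9],[0,2,0],21],[[1.9,-0.1,9],[0,2,0],21],[[2.1,0,9],[0,2,0],21],[[0,0,0],[0,0,0],21]]'
python3 - <<'E'
from h import *
t,r,s=est();print(t,r,s["contact_force"],s["ft_torque"],s["joints"]);arc(t,.0,5)
im=get_image("scene");cv2.imwrite("pics/s11.png",cv2.resize(im[150:350,230:400,::-1],None,fx=3,fy=3,interpolation=2))
E
```

```text
clock: 12.1
tcp_pos: [0.5381, -0.1031, 0.0901]
eef_rot: [2.224, 1.882, -0.364]
contact_force: [-1.8, -0.0, -1.2]
finger_gap: 0.0208
0.09538971630957524 0.17994630763491867 [-1.81107266 -0.04587335 -1.17708073] [-0.83046974  0.25076671  0.25519831] [-0.79522205  0.88404226  1.47219475  0.89174813  1.74262877  0.62176124]
[[0.7, 0.4, 3.1], [-0.1, 0.9, 0.1]]
[[0.8, 0.0, 3.2], [-0.0, 0.7, 0.0]]
[[0.8, 0.0, 3.1], [-0.0, 0.7, 0.0]]
[[0.8, 0.0, 3.2], [-0.0, 0.7, 0.0]]
[[0.9, 0.0, 3.1], [-0.0, 0.8, 0.0]]
```

View pics/s11.png

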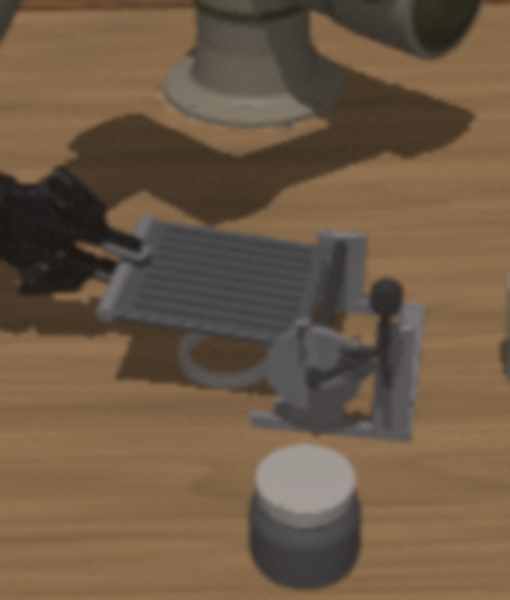

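The return pin is pushing the pawl back, with its weight now at (385,293) in the crop. I continue slowly to flat.

```bash
python3 -m handwheel '[[[0.7,0.2,3.1],[0,0.8,0],21],[[0.8,0,3.1],[0,0.7,0],21],[[0.8,0,3.1],[0,0.7,0],21],[[0.8,0,3.1],[0,0.7,0],21],[[0.9,0,3.1],[0,0.8,0],21]]'; python3 -m handwheel '[[[0,0,1],[0,0,0],21],[[0,0,0],[0,0,0],21]]'
python3 - <<'E'
from h import *
t,r,s=est();print(t,r,s["contact_force"],s["ft_torque"],s["joints"])
im=get_image("scene");cv2.imwrite("pics/s12.png",cv2.resize(im[150:350,230:400,::-1],None,fx=3,fy=3,interpolation=2))
im=get_image("wrist");cv2.imwrite("pics/w12.png",im[:,:,::-1])
E
```

```text
clock: 12.78
tcp_pos: [0.5385, -0.1037, 0.0751]
eef_rot: [2.26, 1.913, -0.294]
contact_force: [-0.7, 0.6, -1.3]
finger_gap: 0.0209
clock: 13.02
tcp_pos: [0.5385, -0.1041, 0.0743]
eef_rot: [2.26, 1.912, -0.295]
contact_force: [-0.0, 0.4, -2.7]
finger_gap: 0.0212
0.0028570998494539786 0.18015080239819622 [-0.03600498  0.39698315 -2.65946118] [-0.80097862  0.18309163 -0.0301677 ] [-0.80224535  0.94366335  1.45451821  0.9165851   1.77184377  0.58974487]
```

View pics/s12.png

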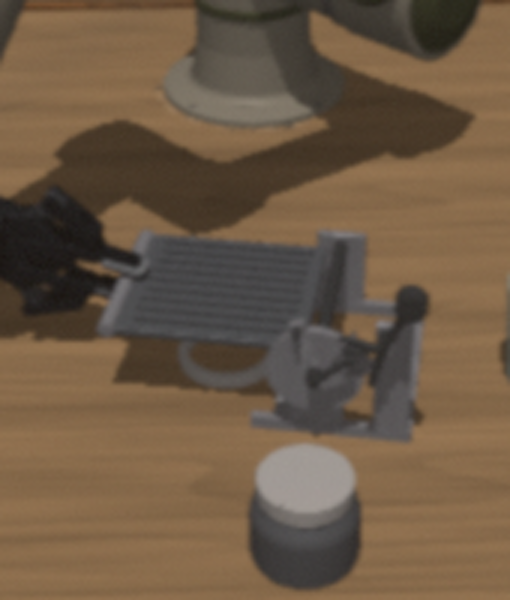

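View pics/w12.png

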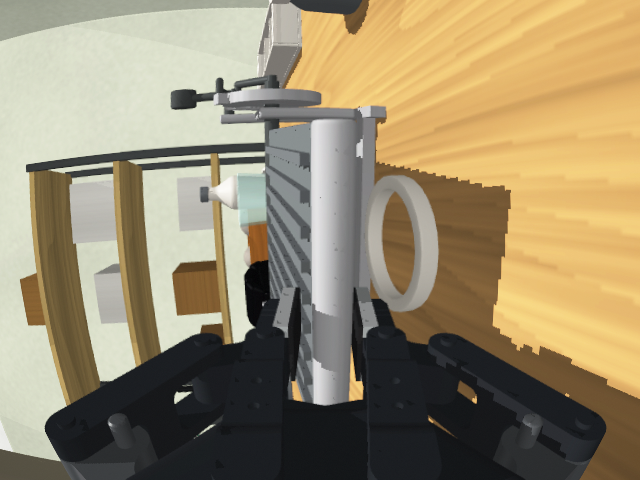

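The pawl is re-engaged, with its weight back at (412,300) in the crop. The bar still looks to be on the lower finger, so I lower until it parts, which will show it is on the stop.

```bash
python3 -m handwheel '[[[0,0,1],[0,0,0],21],[[0,0,1],[0,0,0],21],[[0,0,0.8],[0,0,0],21],[[0,0,0],[0,0,0],21]]'
python3 - <<'E'
from h import *
t,r,s=est();print(t,r,s["contact_force"],s["ft_torque"],s["joints"])
im=get_image("wrist");cv2.imwrite("pics/w13.png",cv2.resize(im[270:430,220:420,::-1],None,fx=3,fy=3))
E
```

```text
clock: 13.62
tcp_pos: [0.5383, -0.1048, 0.0717]
eef_rot: [2.26, 1.912, -0.295]
contact_force: [-0.1, 0.0, 1.3]
finger_gap: 0.0211
-0.011939945235270406 0.1808781432867407 [-0.07915137  0.04878756  1.2584761 ] [-0.47783406  0.02315986  0.01868251] [-0.8032867   0.94904456  1.45259679  0.91531466  1.77057041  0.58660531]
```

View pics/w13.png

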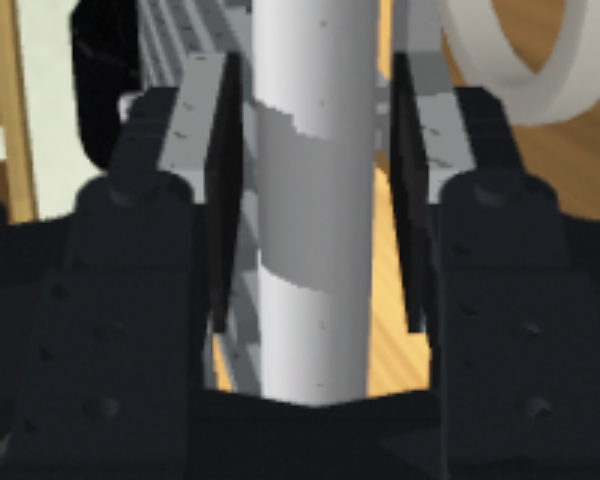

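The bar now sits free between both pads, with gaps visible on each side, so the board is flat on its stop. The start angle was about 0.72 rad, which is the third notch. That puts notch 2 at about 0.51 rad, so I will raise to about 0.61.

Run:
```python
from h import *
arc(0,.2,5)
```

```text
[[-1.4, -0.1, -8.9], [-0.0, -1.3, 0.1]]
[[-1.5, -0.0, -6.7], [-0.0, -1.5, 0.0]]
[[-1.4, -0.0, -6.7], [-0.0, -1.5, 0.0]]
[[-1.3, -0.0, -6.7], [-0.0, -1.5, 0.0]]
[[-1.3, -0.0, -6.7], [-0.0, -1.5, 0.0]]
```

```bash
python3 -m handwheel '[[[-1.3,0,-4],[0,-0.6,0],21],[[-1.5,0,-7],[0,-1.5,0],21],[[-1.4,0,-8],[0,-1.8,0],21],[[-1.4,0,-8],[0,-1.8,0],21],[[-1.3,0,-8],[0,-1.8,0],21]]';python3 - <<'E'
from h import *
t,r,s=est();print(t,r,s["contact_force"],s["ft_torque"]);arc(t,t+.23,5)
E
```

```text
clock: 14.3
tcp_pos: [0.5392, -0.1009, 0.1079]
eef_rot: [2.181, 1.844, -0.434]
contact_force: [-0.4, -4.1, -2.8]
finger_gap: 0.021
0.20061743205873034 0.1802241945709031 [-0.40707829 -4.0770549  -2.76976415] [-1.12389145  0.16062691 -0.01494442]
[[-1.1, -0.3, -7.9], [0.0, -1.4, 0.1]]
[[-1.2, 0.0, -7.7], [0.0, -1.7, -0.0]]
[[-1.0, 0.0, -7.8], [0.0, -1.7, -0.0]]
[[-0.9, 0.0, -7.8], [0.0, -1.7, -0.0]]
[[-0.7, 0.0, -7.9], [0.0, -1.7, -0.0]]
```

```bash
python3 -m handwheel '[[[-1.1,-0.2,-8],[0,-1.5,0],21],[[-1.2,0,-8],[0,-1.7,0],21],[[-1,0,-8],[0,-1.7,0],21],[[-0.9,0,-8],[0,-1.7,0],21],[[-0.7,0,-8],[0,-1.7,0],21]]';python3 - <<'E'
from h import *
t,r,s=est();print(t,r,s["contact_force"],s["ft_torque"]);arc(t,.61,4)
im=get_image("scene");cv2.imwrite("pics/s14.png",cv2.resize(im[150:350,230:400,::-1],None,fx=3,fy=3,interpolation=2))
E
```

```text
clock: 14.92
tcp_pos: [0.541, -0.0878, 0.1457]
eef_rot: [2.09, 1.769, -0.576]
contact_force: [-0.6, -3.3, -2.2]
finger_gap: 0.0211
0.4349591634522357 0.179592964080654 [-0.61948843 -3.28825961 -2.20135598] [-1.05111769  0.09012441 -0.10982669]
[[-1.0, 0.1, -7.4], [0.0, -1.8, 0.1]]
[[-0.4, 0.0, -7.4], [0.0, -1.6, 0.0]]
[[-0.4, 0.0, -7.5], [0.0, -1.6, 0.0]]
[[-0.2, 0.0, -7.5], [0.0, -1.7, 0.0]]
```

View pics/s14.png

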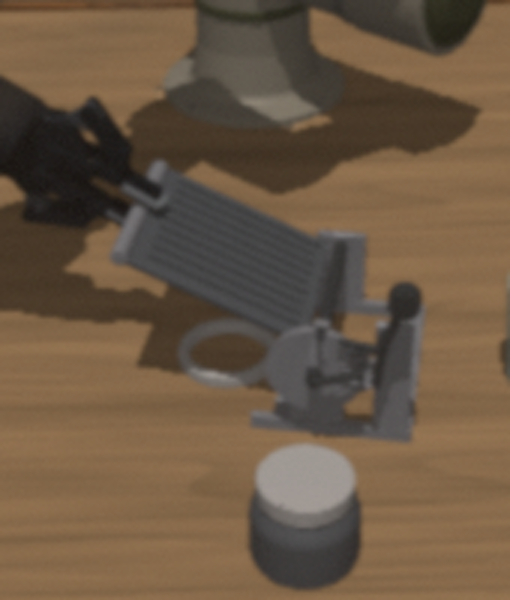

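```bash
python3 -m handwheel '[[[-0.8,0,-7.4],[0,-1.7,0],21],[[-0.4,0,-7.4],[0,-1.6,0],21],[[-0.4,0,-7.5],[0,-1.6,0],21],[[-0.2,0,-7.5],[0,-1.7,0],21],[[0,0,0],[0,0,0],21]]';python3 - <<'E'
from h import *
t,r,s=est();print(t,r,s["contact_force"],s["ft_torque"]);arc(t,.53,3)
im=get_image("scene");cv2.imwrite("pics/s15.png",cv2.resize(im[150:350,230:400,::-1],None,fx=3,fy=3,interpolation=2))
im=get_image("wrist");cv2.imwrite("pics/w15.png",cv2.resize(im[270:430,220:420,::-1],None,fx=3,fy=3))
E
```

```text
clock: 15.6
tcp_pos: [0.5436, -0.0729, 0.1719]
eef_rot: [2.014, 1.705, -0.679]
contact_force: [-0.3, -2.9, -0.6]
finger_gap: 0.0209
0.6128261566413431 0.17980486182409616 [-0.25630225 -2.94161862 -0.58923675] [-0.70005347  0.06782604  0.00666233]
[[0.0, 0.0, 4.8], [0.1, 0.8, 0.1]]
[[0.3, 0.0, 4.7], [0.0, 1.0, 0.0]]
[[0.3, 0.0, 4.7], [0.0, 1.1, 0.0]]
```

View pics/s15.png

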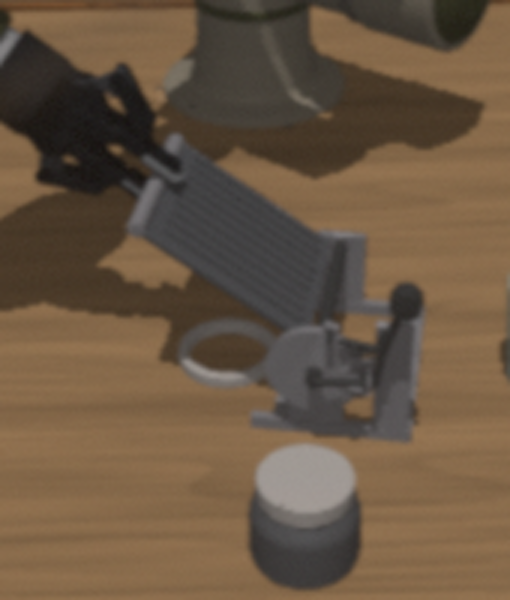

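View pics/w15.png

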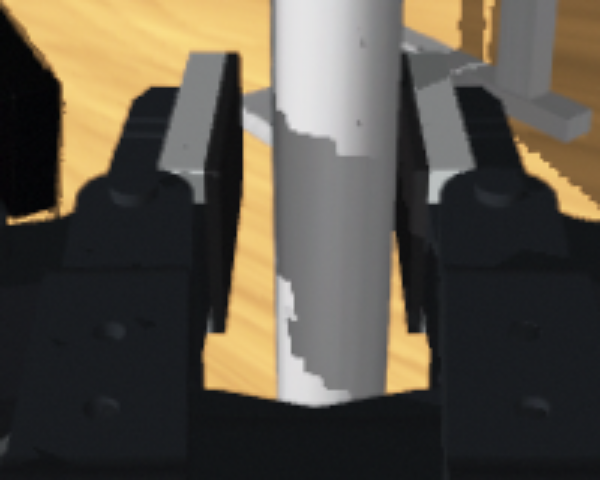

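The board is at 0.61 rad, resting on the lower finger. I let it down slowly; it should part from the finger at about 0.51.

```bash
python3 -m handwheel '[[[0.1,0,4.5],[0,0.9,0],21],[[0.3,0,4.5],[0,1,0],21],[[0.3,0,4.5],[0,1,0],21],[[0.3,0,2.5],[0,0.6,0],21],[[0,0,0],[0,0,0],21]]';python3 - <<'E'
from h import *
t,r,s=est();print(t,r,s["contact_force"],s["ft_torque"]);arc(t,t-.03,2)
im=get_image("wrist");cv2.imwrite("pics/w16.png",cv2.resize(im[270:430,220:420,::-1],None,fx=3,fy=3))
E
```

```text
clock: 16.32
tcp_pos: [0.542, -0.0821, 0.1574]
eef_rot: [2.057, 1.74, -0.624]
contact_force: [0.4, -0.0, 0.6]
finger_gap: 0.0212
0.5119276440428251 0.1798277485757014 [ 0.36418715 -0.01287112  0.64839403] [-0.39372364  0.08410075  0.01749543]
[[0.0, 0.1, 2.6], [-0.0, 0.5, 0.1]]
[[0.3, 0.0, 2.5], [-0.0, 0.6, 0.0]]
```

View pics/w16.png

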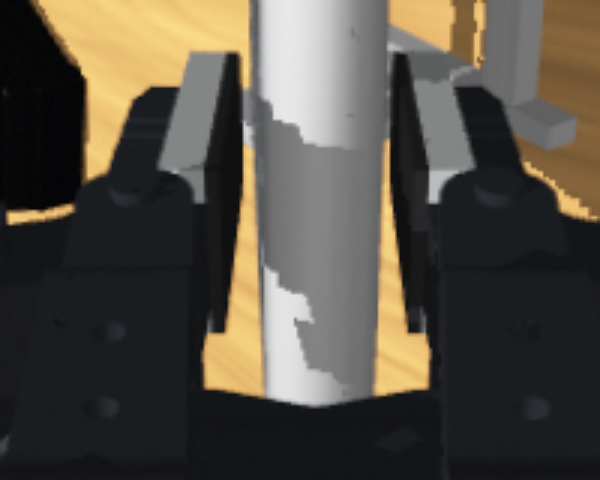

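The bar has lifted off the lower pad, with gaps on both sides, and the force is gone, so the board was caught at about 0.52 rad. I open and withdraw along the tool axis.

```bash
python3 -m handwheel '[[[0,0,0],[0,0,0],36],[[0,0,0],[0,0,0],36],[[-8,0,0],[0,0,0],36],[[-20,0,0],[0,0,0],36],[[-30,0,0],[0,0,0],36]]';python3 -m handwheel '[[[-35,0,0],[0,0,0],36],[[-35,0,0],[0,0,0],36],[[-30,0,0],[0,0,0],36],[[0,0,0],[0,0,0],36],[[0,0,0],[0,0,0],36]]'
python3 - <<'E'
from h import *
im=get_image("scene");cv2.imwrite("pics/s17.png",cv2.resize(im[150:350,230:430,::-1],None,fx=3,fy=3,interpolation=2));cs=get_calibration("scene")
print("scene+",proj("scene",loc(S,bar(.52,.075)),cs),"-",proj("scene",loc(S,bar(.52,-.075)),cs))
print(place_of("scene","pawl_weight")[:1],place_of("scene","lift_bar")[:1])
im=get_image("top");cv2.imwrite("pics/t17.png",cv2.resize(im[150:320,200:370,::-1],None,fx=3.5,fy=3.5,interpolation=2))
p,r,s=cur();print(p,s["contact_force"])
im=get_image("wrist");cv2.imwrite("pics/w17.png",im[:,:,::-1]);c=get_calibration("wrist")
for th in(.305,.515,.72):print(th,[np.round(proj("wrist",loc(S,bar(th,x)),c),1).tolist() for x in(-.075,0,.075)])
E
```

```text
clock: 17.0
tcp_pos: [0.5337, -0.1307, 0.1907]
eef_rot: [2.056, 1.74, -0.624]
contact_force: [-0.5, -0.2, 0.6]
finger_gap: 0.0359
clock: 17.62
tcp_pos: [0.5201, -0.2113, 0.2451]
eef_rot: [2.056, 1.741, -0.625]
contact_force: [0.2, 0.2, 0.7]
finger_gap: 0.0361
scene+ [271.80410258 230.35785499] - [284.90507257 200.3262161 ]
[{'centre': [362.8, 251.6], 'p': 0.66}] [{'centre': [281.6, 215.8], 'p': 0.71}]
[ 0.52034442 -0.21088253  0.24509916] [-1.25114501  0.85624566  0.00461932]
0.305 [[368.3, 311.3], [371.8, 227.7], [373.9, 134.4]]
0.515 [[326.0, 315.0], [326.1, 229.6], [326.2, 133.6]]
0.72 [[283.2, 314.1], [279.9, 229.3], [278.0, 134.2]]
```

View pics/s17.png

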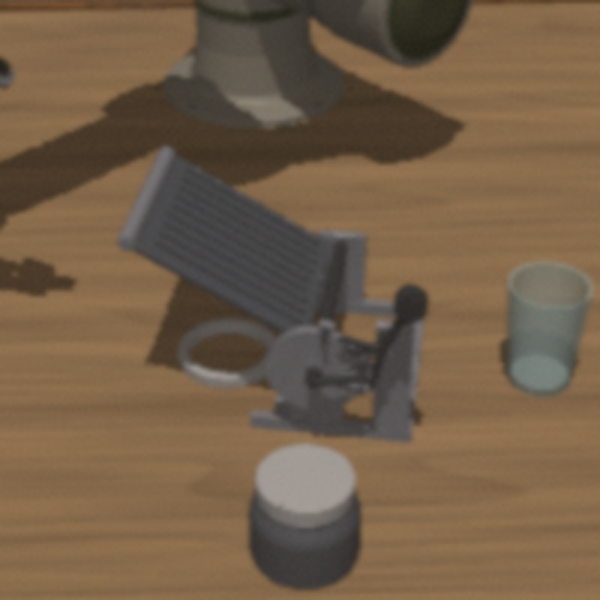

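View pics/t17.png

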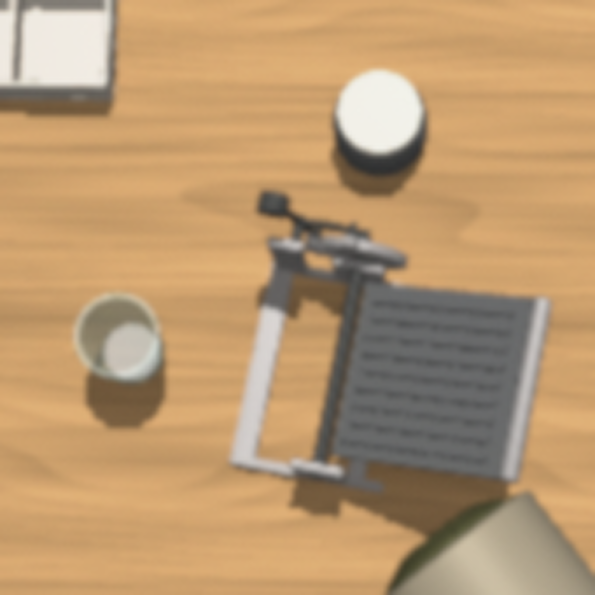

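View pics/w17.png

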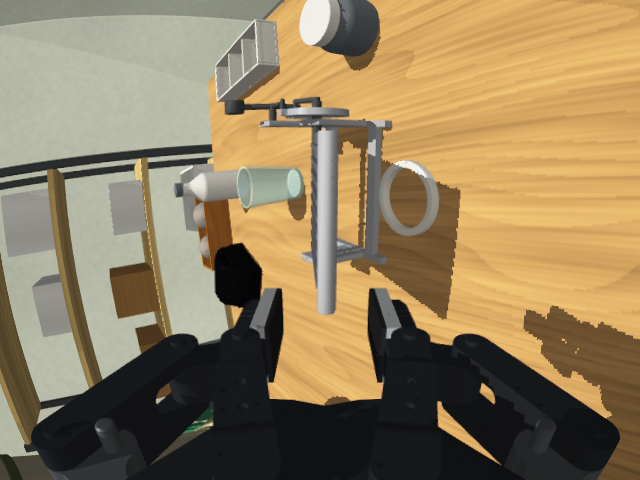

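The bar sits at column 326 in the wrist picture, which matches 0.515 rad and is one notch below the start. The pawl is engaged, the jar, tub and ring are unmoved, and the robot is clear. Handing in.

```bash
python3 -c "from plant import *;print(hand_in())"
```

```text
the job is handed in; nothing more can be done
None
```

The draining board is resting in its second notch from the bottom, at about 0.515 rad, and the job is handed in. It took about 18 s of the 66 s allowed.

- **Lift:** I held the lift bar loosely between the open fingers and raised it from about 0.72 rad. The pawl was thrown clear at about 1.26 rad, seen in the wrist and scene pictures.
- **Lower:** The board rested on the lower finger all the way down to its flat stop. The bar parted from the finger only at the bottom, and the pawl was seen tipped back in.
- **Raise and set:** I raised it to 0.61 rad and let it down. The contact force went away and the bar left the finger at about 0.51 rad.
- **Last checks:** In the wrist picture the bar was at the column predicted for 0.515 rad, and the pawl weight was at its engaged position. The jar, tub and ring looked unmoved in the scene and top pictures, and the gripper was about 110 mm clear. I took no separate measurement of the cave, bottle or scraper, but the arm did not go near them.
- **Notch count:** I inferred which notch this is from angles rather than counting clicks. The start angle of 0.72 rad fits only the third notch, because the fourth would put the lowest notch at about 0.10 rad, below the stated range. The board now sits 0.207 rad below the start, which is one notch spacing.

No check failed or disagreed beyond 1–2 mm and about 0.01 rad. The one exception is that the first camera fit had residuals of 2 to 4 pixels on some points.

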